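# Pull the fuses for testing, snap the fuse boxes shut

### The job

Pull every fuse out of the front of the two fuse boxes and lay it flat on the bench to the left of the multimeter, in a row side by side, parallel to the meter and all within 20 cm of it. Then close each empty box with the cover of its colour, pressing it straight down until both clips have snapped under the rims and it sits fully home. Leave the multimeter and the other things on the bench where they are.

Things in the scene. Friction and masses are not known exactly. Their poses are not given: they have to be found in the camera images.
- multimeter: yellow and black hand-held multimeter lying on its back, 145 (its x) x 75 (its y) x 44 mm high. Origin: centre of its underside; z up, x along its long side and pointing roughly away from the robot, so +y is its left side as the robot sees it. Loose; its near end lies about 1 to 3 cm from the bench's low edge strip.
- box_blue: blue fuse box, fixed: grey housing 46 (x) x 84 (y) x 37 mm, blue strip on top. Origin: centre of underside, z up, front faces -x. Two bays at y = +-22, open only at the front (x = -23): 26 wide, 42 deep, z = 8 to 31; closed above by a plate. Each end (y = +-42) has a round rim, radius 3, at z = 21, under which the cover's clips snap.
- cover_blue: blue cover for the blue box, loose, upright, same either way round: 55 (x) x 100 (y) x 31 mm, open below. Origin: centre of underside, z up. Grip rib on top, 12 (x) x 56 (y), z = 31 to 53. Sprung clip arms at y = +-49. Put on in line with the box (2 mm play) it first stands on the rims, origin 18 mm above the box's; pressed down with about 5 to 15 N it snaps home at 9 mm.
- box_orange: orange fuse box, fixed: grey housing 46 (x) x 84 (y) x 37 mm, orange strip on top. Origin: centre of underside, z up, front faces -x. Two bays at y = +-22, open only at the front (x = -23): 26 wide, 42 deep, z = 8 to 31; closed above by a plate. Each end (y = +-42) has a round rim, radius 3, at z = 21, under which the cover's clips snap.
- cover_orange: orange cover for the orange box, loose, upright, same either way round: 55 (x) x 100 (y) x 31 mm, open below. Origin: centre of underside, z up. Grip rib on top, 12 (x) x 56 (y), z = 31 to 53. Sprung clip arms at y = +-49. Put on in line with the box (2 mm play) it first stands on the rims, origin 18 mm above the box's; pressed down with about 5 to 15 N it snaps home at 9 mm.
- fuse_1: fuse of the blue box (may be absent), 40 g: white body 36 (x) x 22 (y) x 20 mm, red tab 10 wide, 16 high from x = -18 to -53. Origin: centre of the body's underside, z up. At first it lies loose in the box's bay at y = +22, origin at x = -2, z = 8 mm of the box, the tab 32 mm out; it slides out along its -x and is clear after 45 mm.
- fuse_2: fuse of the blue box (may be absent), 40 g: white body 36 (x) x 22 (y) x 20 mm, red tab 10 wide, 16 high from x = -18 to -53. Origin: centre of the body's underside, z up. At first it lies loose in the box's bay at y = -22, origin at x = -2, z = 8 mm of the box, the tab 32 mm out; it slides out along its -x and is clear after 45 mm.
- fuse_3: fuse of the orange box (may be absent), 40 g: white body 36 (x) x 22 (y) x 20 mm, red tab 10 wide, 16 high from x = -18 to -53. Origin: centre of the body's underside, z up. At first it lies loose in the box's bay at y = +22, origin at x = -2, z = 8 mm of the box, the tab 32 mm out; it slides out along its -x and is clear after 45 mm.
- fuse_4: fuse of the orange box (may be absent), 40 g: white body 36 (x) x 22 (y) x 20 mm, red tab 10 wide, 16 high from x = -18 to -53. Origin: centre of the body's underside, z up. At first it lies loose in the box's bay at y = -22, origin at x = -2, z = 8 mm of the box, the tab 32 mm out; it slides out along its -x and is clear after 45 mm.
- tape_roll: black tape roll, 62x60x19 mm, a bystander; origin: centre of its underside.
- flux_bottle: small bottle with black cap, 38x38x69 mm, a bystander; origin: centre of its underside.

How it is judged:
At the end, for the whole second after the job is handed in: Fuses 60 mm or more from the box centres, flat, still, within 0.35 rad parallel to the meter, centre 50 to 250 mm left of its centre line, within 90 mm of its middle; each cover home on its box: origin 5 to 11 mm above the box's, centred to 4 mm, in line to 0.1, level to 0.05 rad (y of fuse_1 in the frame of multimeter between 0.05 and 0.25 m and x of fuse_1 in the frame of multimeter between -0.09 and 0.09 m and angle between the x axis of each of fuse_1, fuse_2, fuse_3, fuse_4 and the x axis of multimeter, either way round below 0.35 rad and height (world z) of each of fuse_1, fuse_2, fuse_3, fuse_4 below 0.03 m and horizontal distance between each of fuse_1, fuse_2, fuse_3, fuse_4 and box_blue above 0.06 m and horizontal distance between each of fuse_1, fuse_2, fuse_3, fuse_4 and box_orange above 0.06 m and linear speed of each of fuse_1, fuse_2, fuse_3, fuse_4, cover_blue, cover_orange below 0.02 m/s and y of fuse_2 in the frame of multimeter between 0.05 and 0.25 m and x of fuse_2 in the frame of multimeter between -0.09 and 0.09 m and y of fuse_3 in the frame of multimeter between 0.05 and 0.25 m and x of fuse_3 in the frame of multimeter between -0.09 and 0.09 m and y of fuse_4 in the frame of multimeter between 0.05 and 0.25 m and x of fuse_4 in the frame of multimeter between -0.09 and 0.09 m and x of cover_blue in the frame of box_blue between -0.004 and 0.004 m and y of cover_blue in the frame of box_blue between -0.004 and 0.004 m and z of cover_blue in the frame of box_blue between 0.005 and 0.011 m and angle between the y axis of cover_blue and the y axis of box_blue, either way round below 0.1 rad and angle between each of cover_blue, cover_orange's own z axis and vertical below 0.05 rad and x of cover_orange in the frame of box_orange between -0.004 and 0.004 m and y of cover_orange in the frame of box_orange between -0.004 and 0.004 m and z of cover_orange in the frame of box_orange between 0.005 and 0.011 m and angle between the y axis of cover_orange and the y axis of box_orange, either way round below 0.1 rad); the robot touches nothing.
It fails at once if the multimeter is shoved more than 4 cm away (distance of multimeter from where it was at the start of the episode above 0.04 m).
It fails at once if a bystander is shoved more than 5 cm away (distance of any of tape_roll, flux_bottle from where it was at the start of the episode above 0.05 m).
Of fuse_1, fuse_2, fuse_3, fuse_4 only 3 to 4 are there at a start; the rules pass over those that are not, and their reading is None.
At some moment in a run one of cover_blue, cover_orange may be knocked a few centimetres aside while the robot is not near it.
Once in a run the grip may slacken for a moment while it holds something.
It also fails if it takes over 208 s, if anything falls off the work surface, if the arm or the gripper's body presses on something with over 40 N, if the wrist force passes 120 N, or if a joint passes its speed limit or range.

### The arm

A 7-joint arm with a two-finger parallel gripper is mounted at the origin on a cart in front of the work surface, level with it; the furniture and walls round the work are solid. World frame = base frame: x ahead of the robot, y to its left, z up, the work surface at z = 0. Lengths are in m, angles in rad, forces in N, time in s.
With the tool pointing down it reaches from about 0.425 to 0.925 m from the base axis. Payload 6.8 kg.
Tool frame: the origin (TCP) lies where the fingers leave the gripper's body, on its centre line; the fingertips stand 73 mm ahead of it and the grasp point (between the pads) lies 54 mm ahead of it; z points along the fingers, y is the line along which they close (so a half turn about z gives the same grasp; the last joint's range is limited). The gripper opens to 85 mm and grips with 20 to 120 N. Pads are 22 mm wide; open, the fingers measure 114 mm over their backs; the gripper's body (76 mm by 85 mm) begins 54 mm behind the grasp point. The pads swing forward as they close: fully open they stand 13 mm farther back than shut.
Start: joints at [1.108, 0.477, 0.022, 1.555, -0.011, 1.109, -0.083], TCP at [0.235, -0.633, 0.304] pointing down, gripper open.
Joint ranges: [-2.96, 2.96], [-0.34, 2.1], [-1.41, 1.46], [0.24, 2.44], [-1.37, 4.51], [0.17, 1.92], [-2.96, 2.96]. Speed limits (rad/s): [2.39, 2.39, 3.14, 3.14, 3.14, 3.14, 3.14].

### API

Orientations are given as a rotation vector (axis times angle).
In Python, from bench import r gives the robot as it stands.
- The arm moves only by the shell command python3 drive.py 'ROWS' [OPENING] [FORCE]. ROWS is a JSON object whose key "moves" holds a list of rows, 1 to 5 of them, each of 6 numbers: dx, dy, dz in units of 25 mm, then a rotation vector rx, ry, rz in units of 0.25 rad; each row is the pose to reach, as a shift and turn from the pose commanded when the command began, along the tool's axes at that moment; what a row does not reach only later rows make up. A row lasts 1/10 s, in which the tool goes at most 0.05 m and 0.15 rad, less where a joint would pass 70% of its speed; a pose out of reach is approached as far as the arm can. OPENING is the finger opening in m, set as the command begins (- or left out keeps the last). The fingers move at their own pace and stop on an object; FORCE is the grip in N (left out, the last holds). Time passes only in rows, so rows that do not move let the fingers close. It prints the time, the measured TCP pose, the force, the opening and the grip force at its end. Input that does not fit is refused with a message, and nothing moves.
- r.get_obs(): the state, without advancing time (a new reading comes with each control period).
- r.grab_frame(name): name is "scene" or "top" or "wrist"; returns (picture, depth): 384x512x3 uint8, blue, green, red; 384x512 float32, m along the optical axis (not along the pixel's ray), 0 where there is no reading.
- r.camera_info(name): a dict with "camera_matrix" (3x3 intrinsics, pixels), "k1" (the pictures are not rectified: a ray, as slopes to the right and down, at radius r is drawn at 1 + k1 r^2 times it, then the intrinsics apply), "R" (3x3) and "t" (3): a world point X has camera coordinates R X + t. Camera axes: x right, y down, z forward; pixel columns grow to the right and rows downward; lengths in m; the calibration is good to about 2 mm. A picture is of the moment at which its call begins: read the wrist's pose just before it. camera_info takes no time and is no camera call; for the wrist camera it gives the pose at the moment of the call.
- r.hand_in(): hands the job in; it is judged then, once.
The state is a dict: "clock": time; "joints": joint angles; "qvel": joint speeds; "tau": joint torques, N m; "tcp_pos": TCP position; "orientation": TCP orientation; "contact_force": force on the tool from outside, world axes, zero at the start; "moment": the same for the moment, N m; "grip_width": finger opening in m; "gripper_force": force on a finger pad.
Only numpy, scipy, OpenCV 4.12 (cv2) and the standard library are available. Lean on these libraries where they do the work, as an engineer would, in place of code of your own. Each camera call takes 0.05 s, during which the arm holds its last target. There are 200 camera calls.

## Working session

There is one attempt and no reset: what is moved stays moved. The work goes in short steps, Python scripts to look and compute and a shell command to move; the robot and the scene stay as the last step left them, time stands still between calls to the robot, and variables do not carry over. Pictures are saved under pics/ and viewed, at most 14 in all, crops included, and the job is handed in when it is done.

```bash
ls; mkdir -p pics; python3 - <<'E'
from bench import r
import cv2,numpy as np
o=r.get_obs();print({k:np.round(v,3) for k,v in o.items()})
ims=[]
for n in("top","scene"):
    p,d=r.grab_frame(n);np.savez(f"/tmp/{n}.npz",p=p,d=d);ims.append(p)
    c=r.camera_info(n);print(n,c)
    cv2.imwrite(f"pics/{n}0.png",p)
E
```

```text
bench.py
drive.py
pics
{'clock': np.float64(0.0), 'joints': array([ 1.108,  0.478,  0.022,  1.556, -0.011,  1.109, -0.083]), 'qvel': array([ 0.001,  0.001,  0.002, -0.   , -0.002, -0.001, -0.   ]), 'tau': array([-0.0000e+00, -5.9645e+01,  1.6070e+00, -2.8120e+01,  1.2000e-02,
        9.0000e-03, -0.0000e+00]), 'tcp_pos': array([ 0.234, -0.633,  0.303]), 'orientation': array([-3.091e+00, -5.540e-01,  1.000e-03]), 'contact_force': array([-0.835,  0.417, -0.414]), 'moment': array([-0.009,  0.021,  0.029]), 'gripper_force': np.float64(0.0), 'grip_width': np.float64(0.086)}
top {'camera_matrix': array([[390.82026023,   0.        , 250.81614752],
       [  0.        , 390.82026023, 201.56589311],
       [  0.        ,   0.        ,   1.        ]]), 'k1': -0.09997583392721988, 'R': array([[-0.02835721, -0.99954886,  0.0098967 ],
       [-0.9928619 ,  0.02701729, -0.11616933],
       [ 0.11584954, -0.0131203 , -0.99318012]]), 't': array([-0.17723917,  0.56732537,  0.8664476 ])}
scene {'camera_matrix': array([[419.30365443,   0.        , 257.0808642 ],
       [  0.        , 419.30365443, 190.14031967],
       [  0.        ,   0.        ,   1.        ]]), 'k1': -0.019954781953955714, 'R': array([[-0.88417541, -0.46710526, -0.00682083],
       [-0.20951138,  0.40954595, -0.88790602],
       [ 0.41753901, -0.78363562, -0.45997433]]), 't': array([0.38008803, 0.24399932, 0.67595126])}
```

View pics/top0.png

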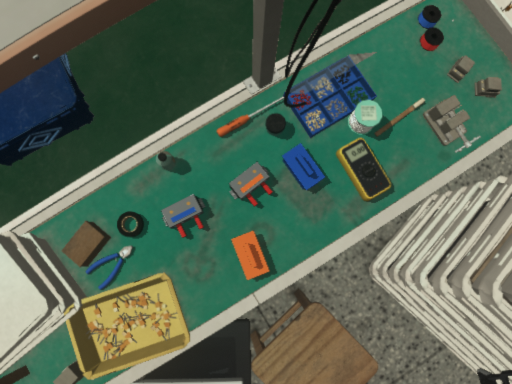

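View pics/scene0.png

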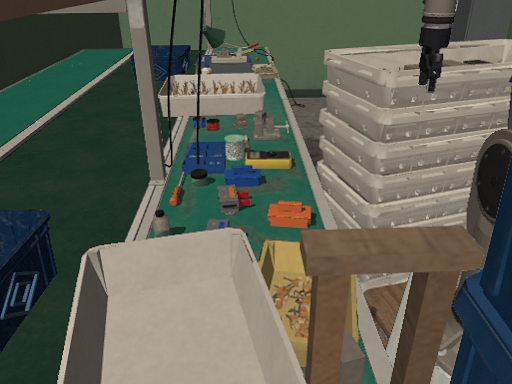

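The top view shows the blue box at (183,210), orange box at (250,182), blue cover at (304,167), orange cover at (250,255) and meter at (365,170). There are two red tabs on each box. The tape roll is at (130,222) and the flux bottle at (165,160).

```bash
cat > h.py <<'E'
import numpy as np,cv2
from bench import r
def shot(n):
    c=r.camera_info(n);p,d=r.grab_frame(n);return p,d,c
def rays(c,uv):
    K=c["camera_matrix"];uv=np.asarray(uv,float).reshape(-1,1,2)
    return cv2.undistortPoints(uv,K,np.array([c["k1"],0,0,0.])).reshape(-1,2)
def onplane(c,uv,z):
    s=rays(c,uv);R,t=c["R"],c["t"];C=-R.T@t
    D=np.c_[s,np.ones(len(s))]@R
    return C+D*((z-C[2])/D[:,2])[:,None]
def proj(c,X):
    K=c["camera_matrix"]
    return cv2.projectPoints(np.atleast_2d(np.asarray(X,float)),cv2.Rodrigues(c["R"])[0],c["t"],K,np.array([c["k1"],0,0,0.]))[0].reshape(-1,2)
def cloud(c,d,mask=None):
    v,u=np.nonzero((d>0) if mask is None else (mask>0)&(d>0))
    s=rays(c,np.c_[u,v]);P=np.c_[s,np.ones(len(s))]*d[v,u][:,None]
    return (P-c["t"])@c["R"],np.c_[u,v]
def hsv(p,lo,hi):
    return cv2.inRange(cv2.cvtColor(p,cv2.COLOR_BGR2HSV),np.array(lo),np.array(hi))
E
python3 - <<'E'
from h import *
c=r.camera_info("top");z=np.load("/tmp/top.npz");p,d=z["p"],z["d"]
X,uv=cloud(c,d)
print("cam",-c["R"].T@c["t"])
Z=np.zeros(d.shape);Z[uv[:,1],uv[:,0]]=X[:,2]
for n,(u,v) in dict(bb=(183,210),ob=(250,182),bc=(304,167),oc=(250,255),mm=(365,170),tape=(130,222),flux=(165,160),cap=(276,123),post=(265,40),cable=(305,65),cable2=(318,40),jar=(366,115),org=(320,100),yb=(128,325),driver=(240,125),brush=(405,115)).items():
    i=np.argmin(((uv-[u,v])**2).sum(1));print(n,X[i].round(3))
print("base",proj(c,[[0,0,0],[.234,-.633,0.3],[.425,0,0]]).round())
for u,v in[(230,290),(330,240),(420,170),(60,230),(150,180),(230,240)]:
    i=np.argmin(((uv-[u,v])**2).sum(1));print((u,v),X[i].round(3))
cv2.imwrite("pics/c1.png",cv2.resize(p[90:290,110:410],None,fx=2.66,fy=2.66,interpolation=cv2.INTER_CUBIC))
E
```

```text
cam [ 0.45787218 -0.18111875  0.92819842]
bb [ 0.547 -0.037  0.035]
ob [ 0.607 -0.192  0.037]
bc [ 0.637 -0.317  0.051]
oc [ 0.44  -0.187  0.051]
mm [ 0.629 -0.463  0.037]
tape [0.525 0.097 0.001]
flux [0.66  0.    0.057]
cap [ 0.747 -0.258  0.038]
post [ 0.848 -0.226  0.237]
cable [ 0.912 -0.341 -0.003]
cable2 [ 0.979 -0.378  0.002]
jar [ 0.753 -0.465  0.068]
org [ 0.805 -0.367  0.029]
yb [0.287 0.096 0.021]
driver [ 0.753 -0.172  0.01 ]
brush [ 0.773 -0.586  0.005]
base [[175. 445.]
 [520. 370.]
 [171. 263.]]
(230, 290) [ 0.359 -0.139  0.002]
(330, 240) [ 0.469 -0.379  0.002]
(420, 170) [ 0.633 -0.614  0.001]
(60, 230) [0.509 0.27  0.001]
(150, 180) [0.625 0.049 0.001]
(230, 240) [ 0.476 -0.142  0.003]
```

View pics/c1.png

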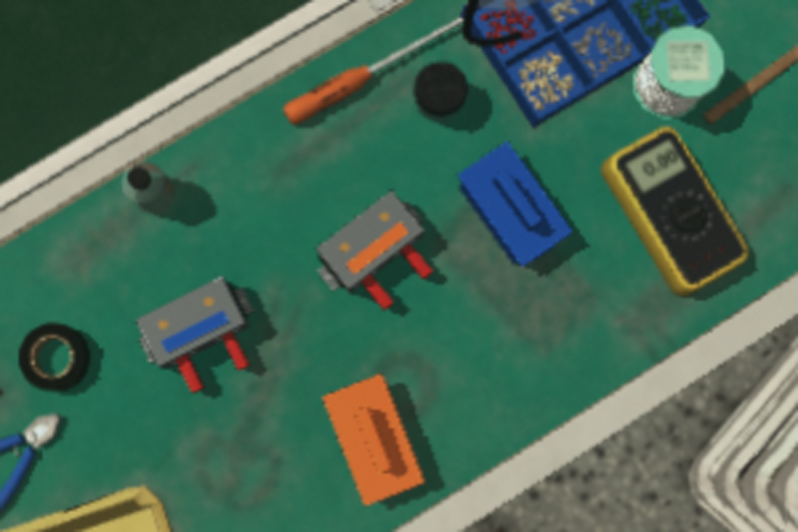

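The crop shows both boxes with their tabs towards the low edge. The blue cover lies just left of the meter, and the orange cover is near the edge strip. Next I'll work out coarse poses.

```bash
cat >> h.py <<'E'
def rect(X):
    (cx,cy),(w,h),a=cv2.minAreaRect((X[:,:2]*1000).astype(np.float32))
    a=np.deg2rad(a)
    if w<h: w,h,a=h,w,a+np.pi/2
    a=(a+np.pi/2)%np.pi-np.pi/2     # direction of long side
    return np.array([cx,cy])/1000,(w,h),a
def toolyaw(R):return np.arctan2(R[1,0],R[0,0])
def Rt():
    o=r.get_obs();return cv2.Rodrigues(o["orientation"])[0],o["tcp_pos"]
E
python3 - <<'E'
from h import *
c=r.camera_info("top");z=np.load("/tmp/top.npz");p,d=z["p"],z["d"]
H={"blue":([100,130,50],[125,255,255]),"orange":([3,140,100],[16,255,255]),"red":([0,170,90],[2,255,255]),"red2":([176,170,90],[180,255,255]),"yellow":([20,120,80],[32,255,255])}
for n,(lo,hi) in H.items():
    m=hsv(p,lo,hi)
    k,L,st,ce=cv2.connectedComponentsWithStats(m)
    for i in range(1,k):
        if st[i,4]<12 or not(100<ce[i][0]<420 and 90<ce[i][1]<300):continue
        X,_=cloud(c,d,(L==i).astype(np.uint8))
        if len(X)<5:continue
        zs=np.percentile(X[:,2],[5,50,95]).round(3)
        print(n,st[i,4],ce[i].round(),zs,*[np.round(q,3) for q in rect(X)])
X,uv=cloud(c,d)
for nm,(x,y),zr in(("bb",(.547,-.037),(.03,.045)),("ob",(.607,-.192),(.03,.045)),("bc",(.637,-.317),(.02,.036)),("oc",(.44,-.187),(.02,.036)),("mm",(.629,-.463),(.01,.06))):
    s=(np.hypot(X[:,0]-x,X[:,1]-y)<(.09 if nm=="mm" else .07))&(X[:,2]>zr[0])&(X[:,2]<zr[1])
    print(nm,s.sum(),[np.round(q,4) for q in rect(X[s])])
w=r.camera_info("wrist");R,t=Rt()
Cw=-w["R"].T@w["t"];print("wrist K",w["camera_matrix"],w["k1"]);print("cam in tool",R.T@(Cw-t),"\naxes\n",(w["R"]@R).round(3));print("R",R.round(3),toolyaw(R))
E
```

```text
blue 1843 [335.  99.] [0.002 0.013 0.034] [ 0.807 -0.395] [201.862 103.691] -1.038
blue 63 [290.  99.] [0.002 0.005 0.035] [ 0.784 -0.289] [109.111  18.318] -0.302
blue 21 [355.  96.] [0.003 0.005 0.008] [ 0.824 -0.461] [18.543  9.367] -0.549
blue 1070 [303. 167.] [0.017 0.031 0.052] [ 0.646 -0.322] [100.621  65.137] 0.578
blue 127 [183. 214.] [0.034 0.036 0.038] [ 0.537 -0.036] [58.306 10.891] -1.133
blue 163 [100. 262.] [0.005 0.01  0.012] [0.432 0.164] [86.368 14.824] -1.073
blue 165 [111. 275.] [0.006 0.01  0.013] [0.401 0.14 ] [87.963 16.445] -0.694
orange 226 [232. 125.] [0.014 0.019 0.023] [ 0.753 -0.155] [84.021 16.956] -1.065
orange 129 [251. 183.] [0.034 0.037 0.039] [ 0.605 -0.195] [58.687 11.91 ] -0.925
orange 1079 [250. 255.] [0.027 0.031 0.053] [ 0.44  -0.189] [102.215  56.748] 0.345
red 48 [266. 188.] [0.02  0.023 0.026] [ 0.595 -0.23 ] [29.752  8.929] 0.728
red 47 [252. 200.] [0.021 0.024 0.026] [ 0.568 -0.194] [29.685  8.436] 0.738
red 47 [198. 222.] [0.019 0.023 0.025] [ 0.52  -0.069] [29.981  8.521] 0.471
red 53 [181. 230.] [0.02  0.023 0.026] [ 0.501 -0.029] [30.2
[... 210 characters left out ...]
1891]), array([84.1323, 45.9739]), np.float64(-0.9243)]
bc 847 [array([ 0.6437, -0.3177]), array([100.5433,  55.9319]), np.float64(0.5784)]
oc 924 [array([ 0.4405, -0.1866]), array([101.2763,  55.0033]), np.float64(0.3426)]
mm 1843 [array([ 0.6356, -0.4653]), array([141.8969,  73.9307]), np.float64(0.4718)]
wrist K [[288.02498905   0.         251.27202618]
 [  0.         288.02498905 189.13590039]
 [  0.           0.           1.        ]] -0.07459996643293307
cam in tool [ 7.11425820e-02 -9.98094414e-05 -7.01508429e-02] 
axes
 [[-0.001  1.     0.001]
 [-0.96  -0.    -0.281]
 [-0.281 -0.001  0.96 ]]
R [[ 0.938  0.347 -0.001]
 [ 0.347 -0.938  0.001]
 [-0.    -0.002 -1.   ]] 0.3548446147424085
```

```bash
cat > g.py <<'E'
# usage: g.py x y z yaw  -> delta in tool axes ; P: named poses
from h import *
import sys
POSE=dict(bb=(.5454,-.0322,.461),ob=(.6135,-.1891,.647),mm=(.6356,-.4653,.472))
def at(n,x,y):
    X,Y,a=POSE[n];return X+x*np.cos(a)-y*np.sin(a),Y+x*np.sin(a)+y*np.cos(a),a
def goal(x,y,z,a):
    R,t=Rt();ca,sa=np.cos(a),np.sin(a)
    Rd=np.array([[ca,sa,0],[sa,-ca,0],[0,0,-1.]])
    dr=cv2.Rodrigues(R.T@Rd)[0].ravel()
    return (R.T@(np.array([x,y,z])-t)).round(4),dr.round(3)
if __name__=="__main__":
    a=sys.argv
    for s in a[1:]:   # name,x,y,z or w,x,y,z,yaw
        q=s.split(",");v=list(map(float,q[1:]))
        if q[0]=="w":print(s,*goal(*v))
        else:
            x,y,w=at(q[0],v[0],v[1]);print(s,np.round((x,y),4),*goal(x,y,v[2],w+(v[3] if len(v)>3 else 0)))
E
python3 g.py bb,-.042,.022,.2 bb,-.042,.022,.078; python3 drive.py '{"moves": [[0, 0, 0, 0, 0, 0]]}'
```

```text
bb,-.042,.022,.2 [ 0.498  -0.0312] [ 0.4562 -0.4722  0.1037] [-0.002  0.    -0.106]
bb,-.042,.022,.078 [ 0.498  -0.0312] [ 0.4562 -0.472   0.2257] [-0.002  0.    -0.106]
clock: 0.2
tcp_pos: [0.2344, -0.6327, 0.3033]
orientation: [-3.091, -0.554, 0.0]
contact_force: [0.3, -1.2, -0.5]
grip_width: 0.0853
gripper_force: 0.0
```

The manual's scale: shifts go in units of 25 mm and turns go in units of 0.25 rad. Converting my numbers, -0.169 m is -6.76, 0.163 m is 6.52.

```bash
python3 drive.py '{"moves": [[1.32, -1.36, 0, 0, 0, 0], [2.64, -2.72, 0, 0, 0, 0], [3.96, -4.08, 0, 0, 0, 0], [5.28, -5.44, 0, 0, 0, 0], [6.52, -6.76, 0, 0, 0, 0]]}' .03 40 >/dev/null
python3 drive.py '{"moves": [[1.32, -1.36, 0, 0, 0, 0], [2.64, -2.72, 0, 0, 0, 0], [3.96, -4.08, 0, 0, 0, 0], [5.28, -5.44, 0, 0, 0, 0], [6.52, -6.76, 0, 0, 0, 0]]}'|grep tcp
python3 drive.py '{"moves": [[1.32, -1.36, 0, 0, 0, 0], [2.64, -2.72, 0, 0, 0, 0], [3.96, -4.08, 2, 0, 0, -0.4], [5.2, -5.36, 4, 0, 0, -0.424], [5.2, -5.36, 4.16, 0, 0, -0.424]]}'
python3 drive.py '{"moves": [[0, 0, 0, 0, 0, 0], [0, 0, 0, 0, 0, 0]]}'|grep tcp
python3 g.py bb,-.042,.022,.2 bb,-.042,.022,.078
python3 - <<'E'
from h import *
p,d,c=shot("wrist");np.savez("/tmp/w.npz",p=p,d=d,**{k:c[k] for k in("R","t")});cv2.imwrite("pics/w1.png",p)
X,uv=cloud(c,d)
for nm,(x,y),zr in(("bb",(.5454,-.0322),(.031,.045)),):
    s=(np.hypot(X[:,0]-x,X[:,1]-y)<.06)&(X[:,2]>zr[0])&(X[:,2]<zr[1])
    print(nm,s.sum(),X[s][:,2].mean(),[np.round(q,4) for q in rect(X[s])])
E
```

```text
tcp_pos: [0.4232, -0.2008, 0.3041]
clock: 1.7
tcp_pos: [0.4985, -0.0296, 0.1986]
orientation: [-3.057, -0.721, -0.001]
contact_force: [0.0, -0.1, 1.0]
grip_width: 0.0297
gripper_force: 0.0
tcp_pos: [0.4978, -0.0318, 0.1994]
bb,-.042,.022,.2 [ 0.498  -0.0312] [ 0.0004 -0.0005 -0.0006] [-0.001  0.002  0.001]
bb,-.042,.022,.078 [ 0.498  -0.0312] [ 0.0007 -0.0004  0.1214] [-0.001  0.002  0.001]
bb 5925 0.03722235451357036 [array([ 0.5471, -0.0304]), array([83.0547, 46.4428]), np.float64(-1.1319)]
```

View pics/w1.png

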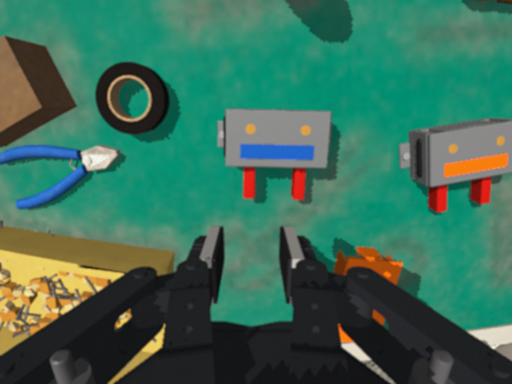

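The left tab sits at (249,183), centred between the fingers. I'll grasp it and pull it out.

```bash
sed -i 's/bb=(.5454,-.0322,.461)/bb=(.5465,-.0311,.448)/' g.py
python3 drive.py '{"moves": [[0, 0, 1.8, 0, 0, 0], [0.04, 0, 3.6, 0, 0, 0], [0.04, 0, 4.6, 0, 0, 0], [0.04, 0, 4.84, 0, 0, 0], [0.04, 0, 4.84, 0, 0, 0]]}'
python3 drive.py '{"moves": [[0, 0, 0, 0, 0, 0], [0, 0, 0, 0, 0, 0], [0, 0, 0, 0, 0, 0], [0, 0, 0, 0, 0, 0], [0, 0, 0, 0, 0, 0]]}' 0 40
python3 drive.py '{"moves": [[-0.6, 0, 0, 0, 0, 0], [-1.2, 0, 0, 0, 0, 0], [-1.8, 0, 0, 0, 0, 0], [-2.4, 0, 0, 0, 0, 0], [-2.4, 0, 0, 0, 0, 0]]}'
python3 g.py mm,-.051,.075,.08 mm,-.051,.075,.13;grep -c . g.py
```

```text
clock: 2.45
tcp_pos: [0.4994, -0.0326, 0.0795]
orientation: [3.058, 0.715, 0.0]
contact_force: [-0.5, 0.2, 0.2]
grip_width: 0.0298
gripper_force: 0.0
clock: 2.95
tcp_pos: [0.5003, -0.0312, 0.0807]
orientation: [3.058, 0.718, 0.005]
contact_force: [-1.2, 1.7, 8.4]
grip_width: 0.009
gripper_force: 42.0
clock: 3.45
tcp_pos: [0.4412, -0.0603, 0.0782]
orientation: [3.059, 0.713, -0.009]
contact_force: [-0.2, -0.3, -0.8]
grip_width: 0.0088
gripper_force: 41.0
mm,-.051,.075,.08 [ 0.5561 -0.4217] [-0.0568  0.3749 -0.0018] [-0.001  0.006 -0.014]
mm,-.051,.075,.13 [ 0.5561 -0.4217] [-0.0571  0.3749 -0.0518] [-0.001  0.006 -0.014]
18
```

```bash

python3 drive.py '{"moves": [[0, 0, -1.8, 0, 0, 0], [0, 1.2, -2.8, 0, 0, 0], [-0.4, 3, -2.8, 0, 0, 0], [-0.8, 4.8, -2.8, 0, 0, 0], [-1.08, 6.6, -2.8, 0, 0, 0]]}'
python3 drive.py '{"moves": [[-0.32, 1.8, 0, 0, 0, 0], [-0.6, 3.6, 0, 0, 0, 0], [-0.88, 5.4, 0, 0, 0, 0], [-1.2, 7.2, 0, 0, 0, 0], [-1.2, 8.4, 0, 0, 0, -0.056]]}'
python3 drive.py '{"moves": [[0, 0, 0, 0, 0, 0], [0, 0, 0, 0, 0, 0]]}' 
python3 g.py mm,-.051,.075,.08 mm,-.051,.075,.072
python3 - <<'E'
from h import *
p,d,c=shot("wrist");cv2.imwrite("pics/w2.png",p)
E
```

```text
clock: 3.95
tcp_pos: [0.494, -0.2202, 0.1489]
orientation: [3.059, 0.717, -0.002]
contact_force: [1.6, -0.1, -0.7]
grip_width: 0.0091
gripper_force: 41.0
clock: 4.45
tcp_pos: [0.5594, -0.4241, 0.148]
orientation: [3.054, 0.732, -0.004]
contact_force: [-0.2, -0.6, -0.2]
grip_width: 0.0085
gripper_force: 41.0
clock: 4.65
tcp_pos: [0.5602, -0.4194, 0.1477]
orientation: [-3.052, -0.737, 0.002]
contact_force: [0.9, 1.3, -0.6]
grip_width: 0.0087
gripper_force: 41.0
mm,-.051,.075,.08 [ 0.5561 -0.4217] [-0.0047  0.0002  0.0677] [-0.002  0.001  0.002]
mm,-.051,.075,.072 [ 0.5561 -0.4217] [-0.0047  0.0003  0.0757] [-0.002  0.001  0.002]
```

View pics/w2.png

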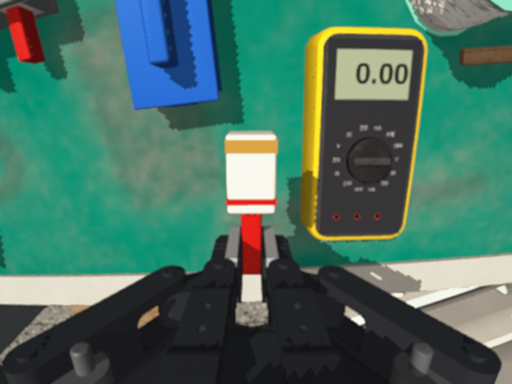

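```bash
python3 - <<'E'
from h import *
c=r.camera_info("wrist")
X=onplane(c,[[100,276],[250,275],[390,262]],0);a=.472
D=X[:,:2]-[.6356,-.4653];print((D@np.array([[np.cos(a),-np.sin(a)],[np.sin(a),np.cos(a)]])).round(3))
E
python3 drive.py '{"moves": [[0, 0, 1.6, 0, 0, 0], [0, 0, 2.4, 0, 0, 0], [0, 0, 2.72, 0, 0, 0], [0, 0, 2.86, 0, 0, 0], [0, 0, 2.86, 0, 0, 0]]}'
python3 drive.py '{"moves": [[0, 0, 0, 0, 0, 0], [0, 0, 0, 0, 0, 0], [0, 0, 0, 0, 0, 0]]}' .024 40
python3 drive.py '{"moves": [[0, 0, -1.2, 0, 0, 0], [0, 0, -3, 0, 0, 0], [0, 0, -3, 0, 0, 0]]}'
python3 g.py bb,-.042,-.022,.15 bb,-.042,-.022,.081
```

```text
[[-0.12   0.212]
 [-0.116  0.078]
 [-0.104 -0.044]]
clock: 5.2
tcp_pos: [0.5614, -0.4189, 0.078]
orientation: [3.053, 0.74, 0.001]
contact_force: [-0.7, 0.3, -1.3]
grip_width: 0.0091
gripper_force: 41.0
clock: 5.5
tcp_pos: [0.5614, -0.4197, 0.0784]
orientation: [3.052, 0.738, 0.002]
contact_force: [-0.1, -0.3, -0.3]
grip_width: 0.0241
gripper_force: 0.0
clock: 5.8
tcp_pos: [0.5643, -0.4214, 0.1596]
orientation: [3.046, 0.736, 0.013]
contact_force: [1.1, 0.3, 0.0]
grip_width: 0.0238
gripper_force: 0.0
bb,-.042,-.022,.15 [ 0.5182 -0.0691] [ 0.1198 -0.3346  0.007 ] [ 0.01  -0.006  0.026]
bb,-.042,-.022,.081 [ 0.5182 -0.0691] [ 0.1194 -0.3352  0.076 ] [ 0.01  -0.006  0.026]
```

```bash

python3 drive.py '{"moves": [[0.6, -1.72, 0, 0, 0, 0], [1.2, -3.44, 0, 0, 0, 0], [1.8, -5.16, 0, 0, 0, 0], [2.4, -6.88, 0, 0, 0, 0], [3, -8.4, 0, 0, 0, 0]]}' .03 >/dev/null
python3 drive.py '{"moves": [[0.6, -1.68, 0, 0, 0, 0], [1.2, -3.36, 0, 0, 0, 0], [1.8, -5, 0, 0, 0, 0.104], [1.8, -5, 0.28, 0, 0, 0.104], [1.8, -5, 0.28, 0, 0, 0.104]]}'|grep tcp
python3 g.py bb,-.042,-.022,.15 bb,-.042,-.022,.081
```

```text
tcp_pos: [0.5144, -0.0655, 0.1452]
bb,-.042,-.022,.15 [ 0.5182 -0.0691] [ 0.0018  0.0049 -0.0048] [-0.     0.     0.004]
bb,-.042,-.022,.081 [ 0.5182 -0.0691] [0.0018 0.0049 0.0642] [-0.     0.     0.004]
```

In the tool's units: 0.003 m is 0.12, 0.001 m is 0.04, 0.004 rad is 0.016.

```bash

python3 drive.py '{"moves": [[0.04, 0.12, 0, 0, 0, 0.016], [0.04, 0.12, 0, 0, 0, 0.016]]}'|grep tcp
python3 g.py bb,-.042,-.022,.081
```

```text
tcp_pos: [0.5174, -0.0709, 0.1456]
bb,-.042,-.022,.081 [ 0.5182 -0.0691] [ 0.0015 -0.0014  0.0646] [ 0.001 -0.    -0.006]
```

```bash

python3 drive.py '{"moves": [[0.04, -0.04, 1.4, 0, 0, 0], [0.04, -0.04, 2.2, 0, 0, 0], [0.04, -0.04, 2.56, 0, 0, 0], [0.04, -0.04, 2.56, 0, 0, 0], [0.04, -0.04, 2.56, 0, 0, 0]]}'|grep -E 'tcp|force'
python3 drive.py '{"moves": [[0, 0, 0, 0, 0, 0], [0, 0, 0, 0, 0, 0], [0, 0, 0, 0, 0, 0], [0, 0, 0, 0, 0, 0], [0, 0, 0, 0, 0, 0]]}' 0 40|grep -E 'tcp|force|wid'
python3 drive.py '{"moves": [[-0.6, 0, 0, 0, 0, 0], [-1.2, 0, 0, 0, 0, 0], [-1.8, 0, 0, 0, 0, 0], [-2.4, 0, 0, 0, 0, 0], [-2.4, 0, 0, 0, 0, 0]]}'|grep -E 'tcp|force|wid'
python3 g.py mm,-.045,.12,.15
```

```text
tcp_pos: [0.5178, -0.068, 0.082]
contact_force: [0.2, 0.1, 0.5]
gripper_force: 0.0
tcp_pos: [0.518, -0.0678, 0.0824]
contact_force: [-1.0, -1.8, 6.5]
grip_width: 0.0087
gripper_force: 44.4
tcp_pos: [0.4591, -0.0951, 0.0807]
contact_force: [0.7, -1.0, -0.4]
grip_width: 0.0087
gripper_force: 43.5
mm,-.045,.12,.15 [ 0.541  -0.3789] [-0.0478  0.2914 -0.0694] [-0.001  0.005 -0.03 ]
```

```bash

python3 drive.py '{"moves": [[0, 0, -1.8, 0, 0, 0], [-0.12, 1.2, -2.8, 0, 0, 0], [-0.4, 2.8, -2.8, 0, 0, 0], [-0.72, 4.48, -2.8, 0, 0, 0], [-1, 6.16, -2.8, 0, 0, 0]]}'|grep -E wid
python3 drive.py '{"moves": [[-0.24, 1.8, 0, 0, 0, 0], [-0.52, 3.6, 0, 0, 0, 0], [-0.88, 5.48, 0, 0, 0, -0.12], [-0.88, 5.48, 0, 0, 0, -0.12], [-0.88, 5.48, 0, 0, 0, -0.12]]}' |grep -E 'tcp|wid'
python3 drive.py '{"moves": [[0, 0, 0, 0, 0, 0]]}' |grep tcp
python3 g.py mm,-.045,.12,.078
```

```text
grip_width: 0.0089
tcp_pos: [0.5451, -0.3775, 0.1505]
grip_width: 0.0089
tcp_pos: [0.5457, -0.3748, 0.1508]
mm,-.045,.12,.078 [ 0.541  -0.3789] [-0.0061  0.0016  0.0728] [-0.002  0.     0.004]
```

```bash

python3 drive.py '{"moves": [[-0.12, 0, 1.6, 0, 0, 0], [-0.2, 0.04, 2.4, 0, 0, 0], [-0.2, 0.04, 2.72, 0, 0, 0], [-0.2, 0.04, 2.9, 0, 0, 0], [-0.2, 0.04, 2.9, 0, 0, 0]]}'|grep -E 'tcp|force'
python3 drive.py '{"moves": [[0, 0, 0, 0, 0, 0], [0, 0, 0, 0, 0, 0], [0, 0, 0, 0, 0, 0]]}' .024 40|grep wid
python3 drive.py '{"moves": [[0, 0, -1.2, 0, 0, 0], [0, 0, -3, 0, 0, 0], [0, 0, -3, 0, 0, 0]]}'|grep tcp
python3 g.py ob,-.042,.022,.15 
```

```text
tcp_pos: [0.5424, -0.3787, 0.0793]
contact_force: [0.4, -0.2, -0.7]
gripper_force: 43.5
grip_width: 0.0239
tcp_pos: [0.5452, -0.3813, 0.1607]
ob,-.042,.022,.15 [ 0.5667 -0.1969] [ 0.1033 -0.1543  0.0098] [ 0.01  -0.005 -0.173]
```

```bash

python3 drive.py '{"moves": [[1, -1.56, 0, 0, 0, -0.16], [2, -3.08, 0, 0, 0, -0.4], [3, -4.6, 0, 0, 0, -0.692], [4, -6, 0.24, 0, 0, -0.692], [4.08, -6.12, 0.4, 0, 0, -0.692]]}' .03 >/dev/null
python3 drive.py '{"moves": [[0, 0, 0, 0, 0, 0], [0, 0, 0, 0, 0, 0]]}'|grep tcp
python3 g.py ob,-.042,.022,.081
python3 - <<'E'
from h import *
p,d,c=shot("wrist");cv2.imwrite("pics/w3.png",p)
X,uv=cloud(c,d)
for nm,(x,y),zr in(("ob",(.6135,-.1891),(.031,.045)),("bb",(.5465,-.0311),(.031,.045)),):
    s=(np.hypot(X[:,0]-x,X[:,1]-y)<.06)&(X[:,2]>zr[0])&(X[:,2]<zr[1])
    print(nm,s.sum(),X[s][:,2].mean(),[np.round(q,4) for q in rect(X[s])])
E
```

```text
tcp_pos: [0.5625, -0.1983, 0.144]
ob,-.042,.022,.081 [ 0.5667 -0.1969] [0.0043 0.0014 0.063 ] [ 0.001  0.001 -0.001]
ob 9985 0.03720364137194855 [array([ 0.6143, -0.1882]), array([84.1471, 46.5893]), np.float64(-0.9355)]
bb 6706 0.0370962764450576 [array([ 0.5532, -0.0433]), array([57.7699, 46.4702]), np.float64(-1.1263)]
```

View pics/w3.png

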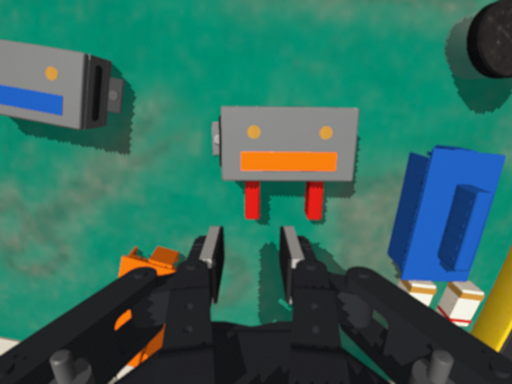

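The left orange tab is at (252,200), centred between the fingers, and both placed fuses show at the lower right beside the meter. I'll continue.

```bash
sed -i 's/ob=(.6135,-.1891,.647)/ob=(.614,-.1886,.640)/' g.py
python3 drive.py '{"moves": [[0.16, 0.04, 1.4, 0, 0, 0], [0.16, 0.04, 2.2, 0, 0, 0], [0.16, 0.04, 2.52, 0, 0, 0], [0.16, 0.04, 2.52, 0, 0, 0], [0.16, 0.04, 2.52, 0, 0, 0]]}'|grep -E 'tcp|force'
python3 drive.py '{"moves": [[0, 0, 0, 0, 0, 0], [0, 0, 0, 0, 0, 0], [0, 0, 0, 0, 0, 0], [0, 0, 0, 0, 0, 0], [0, 0, 0, 0, 0, 0]]}' 0 40|grep -E 'tcp|force|wid'
python3 drive.py '{"moves": [[-0.6, 0, 0, 0, 0, 0], [-1.2, 0, 0, 0, 0, 0], [-1.8, 0, 0, 0, 0, 0], [-2.4, 0, 0, 0, 0, 0], [-2.4, 0, 0, 0, 0, 0]]}'|grep -E 'tcp|force|wid'
python3 g.py mm,-.045,.165,.15
```

```text
tcp_pos: [0.5669, -0.196, 0.0817]
contact_force: [0.7, -0.1, 1.6]
gripper_force: 0.0
tcp_pos: [0.5672, -0.1956, 0.0821]
contact_force: [-1.4, -1.4, 6.5]
grip_width: 0.0088
gripper_force: 44.4
tcp_pos: [0.5147, -0.2342, 0.08]
contact_force: [-0.4, -0.0, -0.4]
grip_width: 0.0087
gripper_force: 43.5
mm,-.045,.165,.15 [ 0.5205 -0.3388] [-0.0584  0.0871 -0.0699] [-0.002  0.004  0.172]
```

```bash

python3 drive.py '{"moves": [[0, 0, -1.8, 0, 0, 0], [-0.6, 0.8, -2.8, 0, 0, 0.2], [-1.4, 2.12, -2.8, 0, 0, 0.48], [-2.32, 3.48, -2.8, 0, 0, 0.688], [-2.32, 3.48, -2.8, 0, 0, 0.688]]}'|grep -E wid
python3 drive.py '{"moves": [[0, 0, 0, 0, 0, 0], [0, 0, 0, 0, 0, 0]]}' |grep -E 'tcp|wid'
python3 g.py mm,-.045,.165,.078
```

```text
grip_width: 0.0088
tcp_pos: [0.5248, -0.3342, 0.1503]
grip_width: 0.0087
mm,-.045,.165,.078 [ 0.5205 -0.3388] [-0.0059  0.0023  0.0723] [-0.002  0.     0.006]
```

```bash

python3 drive.py '{"moves": [[-0.12, 0, 1.6, 0, 0, 0], [-0.2, 0.04, 2.4, 0, 0, 0], [-0.2, 0.04, 2.72, 0, 0, 0], [-0.2, 0.04, 2.9, 0, 0, 0], [-0.2, 0.04, 2.9, 0, 0, 0]]}'|grep -E 'tcp|force'
python3 drive.py '{"moves": [[0, 0, 0, 0, 0, 0], [0, 0, 0, 0, 0, 0], [0, 0, 0, 0, 0, 0]]}' .024 40|grep wid
python3 drive.py '{"moves": [[0, 0, -1.2, 0, 0, 0], [0, 0, -3, 0, 0, 0], [0, 0, -3, 0, 0, 0]]}'|grep tcp
python3 g.py ob,-.042,-.022,.15 
```

```text
tcp_pos: [0.5215, -0.3381, 0.0786]
contact_force: [0.1, 0.1, -0.7]
gripper_force: 43.5
grip_width: 0.0242
tcp_pos: [0.5241, -0.3405, 0.1597]
ob,-.042,-.022,.15 [ 0.5935 -0.2313] [ 0.1115 -0.0654  0.0098] [ 0.009 -0.005 -0.165]
```

```bash

python3 drive.py '{"moves": [[1.48, -0.84, 0, 0, 0, -0.2], [2.96, -1.68, 0, 0, 0, -0.44], [4.44, -2.56, 0.2, 0, 0, -0.66], [4.44, -2.56, 0.4, 0, 0, -0.66], [4.44, -2.56, 0.4, 0, 0, -0.66]]}' .03 >/dev/null
python3 drive.py '{"moves": [[0, 0, 0, 0, 0, 0], [0, 0, 0, 0, 0, 0]]}'|grep tcp
python3 g.py ob,-.042,-.022,.081
```

```text
tcp_pos: [0.5895, -0.233, 0.1436]
ob,-.042,-.022,.081 [ 0.5935 -0.2313] [0.0042 0.001  0.0626] [ 0.001  0.001 -0.002]
```

```bash

python3 drive.py '{"moves": [[0.16, 0.04, 1.4, 0, 0, 0], [0.16, 0.04, 2.2, 0, 0, 0], [0.16, 0.04, 2.52, 0, 0, 0], [0.16, 0.04, 2.52, 0, 0, 0], [0.16, 0.04, 2.52, 0, 0, 0]]}'|grep -E 'tcp|force'
python3 drive.py '{"moves": [[0, 0, 0, 0, 0, 0], [0, 0, 0, 0, 0, 0], [0, 0, 0, 0, 0, 0], [0, 0, 0, 0, 0, 0], [0, 0, 0, 0, 0, 0]]}' 0 40|grep -E 'tcp|force|wid'
python3 drive.py '{"moves": [[-0.6, 0, 0, 0, 0, 0], [-1.2, 0, 0, 0, 0, 0], [-1.8, 0, 0, 0, 0, 0], [-2.4, 0, 0, 0, 0, 0], [-2.4, 0, 0, 0, 0, 0]]}'|grep -E 'tcp|force|wid'
python3 g.py mm,-.045,.21,.15
```

```text
tcp_pos: [0.5944, -0.2303, 0.0814]
contact_force: [0.5, 0.4, -0.2]
gripper_force: 0.0
tcp_pos: [0.5947, -0.23, 0.0817]
contact_force: [-0.9, -0.5, 6.6]
grip_width: 0.0088
gripper_force: 44.3
tcp_pos: [0.5418, -0.2686, 0.0794]
contact_force: [0.6, 0.2, -0.6]
grip_width: 0.0089
gripper_force: 43.4
mm,-.045,.21,.15 [ 0.5    -0.2987] [-0.0519 -0.0007 -0.0703] [-0.002  0.005  0.164]
```

```bash

python3 drive.py '{"moves": [[0, 0, -1.8, 0, 0, 0], [-0.6, 0, -2.8, 0, 0, 0.2], [-1.4, 0, -2.8, 0, 0, 0.48], [-2.24, 0.04, -2.8, 0, 0, 0.656], [-2.24, 0.04, -2.8, 0, 0, 0.656]]}'|grep -E wid
python3 drive.py '{"moves": [[0, 0, 0, 0, 0, 0], [0, 0, 0, 0, 0, 0]]}' |grep -E 'tcp|wid'
python3 g.py mm,-.045,.21,.078
```

```text
grip_width: 0.0091
tcp_pos: [0.5018, -0.299, 0.1498]
grip_width: 0.0087
mm,-.045,.21,.078 [ 0.5    -0.2987] [-0.0015 -0.001   0.0718] [-0.001 -0.     0.006]
```

```bash

python3 drive.py '{"moves": [[-0.04, 0, 1.6, 0, 0, 0], [-0.04, 0, 2.4, 0, 0, 0], [-0.04, 0, 2.72, 0, 0, 0], [-0.04, 0, 2.9, 0, 0, 0], [-0.04, 0, 2.9, 0, 0, 0]]}'|grep -E 'tcp|force'
python3 drive.py '{"moves": [[0, 0, 0, 0, 0, 0], [0, 0, 0, 0, 0, 0], [0, 0, 0, 0, 0, 0]]}' .024 40|grep wid
python3 drive.py '{"moves": [[0, 0, -1.2, 0, 0, 0], [0, 0, -3, 0, 0, 0], [0, 0, -4.8, 0, 0, 0], [2, 0, -6, 0, 0, 0], [2, 0, -6, 0, 0, 0]]}'|grep tcp
python3 drive.py '{"moves": [[0, 0, 0, 0, 0, 0]]}' .05
python3 - <<'E'
from h import *
p,d,c=shot("wrist");cv2.imwrite("pics/w4.png",p)
X,uv=cloud(c,d)
s=(np.hypot(X[:,0]-.6437,X[:,1]+.3177)<.07)&(X[:,2]>.022)&(X[:,2]<.036)
print(s.sum(),[np.round(q,4) for q in rect(X[s])])
s=(np.hypot(X[:,0]-.6437,X[:,1]+.3177)<.07)&(X[:,2]>.046)&(X[:,2]<.06)
print(s.sum(),X[s][:,2].mean(),[np.round(q,4) for q in rect(X[s])])
E
python3 g.py w,.6437,-.3177,.2,.578
```

```text
tcp_pos: [0.5013, -0.2999, 0.0779]
contact_force: [0.1, 0.1, -0.8]
gripper_force: 43.4
grip_width: 0.024
tcp_pos: [0.5507, -0.2748, 0.2334]
clock: 19.05
tcp_pos: [0.5472, -0.2758, 0.2297]
orientation: [3.05, 0.746, 0.006]
contact_force: [-0.2, -0.8, -0.5]
grip_width: 0.0371
gripper_force: 0.0
5503 [array([ 0.6361, -0.3217]), array([119.6775,  56.0961]), np.float64(0.5714)]
1048 0.052372409573233025 [array([ 0.6438, -0.316 ]), array([55.947 , 12.6772]), np.float64(0.5711)]
w,.6437,-.3177,.2,.578 [0.0686 0.0816 0.0281] [ 0.  -0.  -0.1]
```

View pics/w4.png

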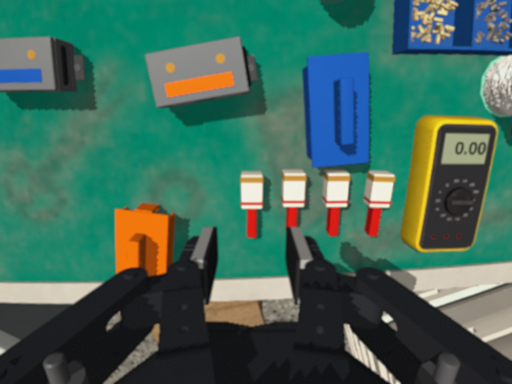

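The four fuses lie in a neat row left of the meter at columns 251–380, parallel to it. The blue cover's rib is at (345,115). Next I'll grasp the blue cover.

```bash

python3 drive.py '{"moves": [[1.2, 1.2, 0, 0, 0, -0.16], [2.2, 2.4, 0, 0, 0, -0.36], [2.744, 3.24, 1.2, 0, 0, -0.38], [2.744, 3.24, 2.8, 0, 0, -0.38], [2.744, 3.24, 2.8, 0, 0, -0.38]]}' .04 60|grep tcp
python3 drive.py '{"moves": [[0, 0, 0, 0, 0, 0], [0, 0, 0, 0, 0, 0]]}'|grep tcp
python3 g.py w,.6438,-.316,.107,.571
```

```text
tcp_pos: [0.6382, -0.3176, 0.1498]
tcp_pos: [0.6434, -0.3182, 0.1597]
w,.6438,-.316,.107,.571 [ 0.0015 -0.0017  0.0527] [ 0.002 -0.001  0.   ]
```

```bash

python3 drive.py '{"moves": [[0.04, -0.08, 1, 0, 0, 0], [0.04, -0.08, 1.8, 0, 0, 0], [0.04, -0.08, 2.04, 0, 0, 0], [0.04, -0.08, 2.04, 0, 0, 0], [0.04, -0.08, 2.04, 0, 0, 0]]}'|grep -E 'tcp|force'
python3 g.py w,.6438,-.316,.107,.571
python3 drive.py '{"moves": [[0, 0, 0, 0, 0, 0], [0, 0, 0, 0, 0, 0], [0, 0, 0, 0, 0, 0], [0, 0, 0, 0, 0, 0], [0, 0, 0, 0, 0, 0]]}' 0 60|grep -E 'tcp|force|wid'
python3 drive.py '{"moves": [[0, 0, -0.8, 0, 0, 0], [0, 0, -2, 0, 0, 0], [0, 0, -3.2, 0, 0, 0], [0, 0, -3.2, 0, 0, 0], [0, 0, -3.2, 0, 0, 0]]}'
python3 g.py bb,0,0,.187,1.571
```

```text
tcp_pos: [0.6439, -0.3159, 0.1089]
contact_force: [0.4, 0.2, -0.0]
gripper_force: 0.0
w,.6438,-.316,.107,.571 [-0.0001  0.      0.0019] [ 0.002 -0.001  0.001]
tcp_pos: [0.6438, -0.3158, 0.1083]
contact_force: [-1.0, 0.8, 6.4]
grip_width: 0.0105
gripper_force: 61.1
clock: 21.3
tcp_pos: [0.6431, -0.3156, 0.1873]
orientation: [3.013, 0.886, 0.001]
contact_force: [-1.0, 0.5, -1.3]
grip_width: 0.0103
gripper_force: 60.1
bb,0,0,.187,1.571 [ 0.5465 -0.0311] [ 7.270e-02 -2.915e-01  1.000e-04] [ 1.000e-03  0.000e+00 -1.447e+00]
```

```bash

python3 drive.py '{"moves": [[0.4, -1.6, 0, 0, 0, -0.56], [0.8, -3.2, 0, 0, 0, -1.12], [1.2, -4.8, 0, 0, 0, -1.68], [1.6, -6.4, 0, 0, 0, -2.24], [2, -8, 0, 0, 0, -2.8]]}'|grep -E 'tcp|wid'
python3 g.py bb,0,0,.187,1.571
```

```text
tcp_pos: [0.575, -0.1187, 0.1853]
grip_width: 0.0106
bb,0,0,.187,1.571 [ 0.5465 -0.0311] [ 0.0756 -0.0526 -0.0016] [-0.003 -0.001 -0.741]
```

```bash
sed -i 's/bb=(.5465,-.0311,.448)/bb=(.547,-.0304,.441)/' g.py
python3 drive.py '{"moves": [[0.6, -0.4, 0, 0, 0, -0.56], [1.2, -0.8, 0, 0, 0, -1.12], [1.8, -1.2, 0, 0, 0, -1.68], [2.4, -1.6, 0, 0, 0, -2.24], [3, -2.08, 0, 0, 0, -2.8]]}'|grep -E 'tcp|wid'
python3 drive.py '{"moves": [[0, 0, 0, 0, 0, -0.16], [0, 0, 0, 0, 0, -0.16], [0, 0, 0, 0, 0, -0.16]]}'|grep -E 'tcp|wid'
python3 g.py bb,0,0,.187,1.571
python3 - <<'E'
from h import *
p,d,c=shot("wrist");cv2.imwrite("pics/w5.png",p)
X,uv=cloud(c,d)
s=(np.hypot(X[:,0]-.547,X[:,1]+.0304)<.06)&(X[:,2]>.031)&(X[:,2]<.045)
print(s.sum(),[np.round(q,4) for q in rect(X[s])])
E
```

```text
tcp_pos: [0.5481, -0.0327, 0.1854]
grip_width: 0.0106
tcp_pos: [0.5487, -0.0338, 0.1859]
grip_width: 0.0104
bb,0,0,.187,1.571 [ 0.547  -0.0304] [ 0.0038 -0.0001 -0.0011] [-0.002 -0.001 -0.002]
263 [array([0.5302, 0.0055]), array([45.3757,  5.0361]), np.float64(0.4424)]
```

View pics/w5.png

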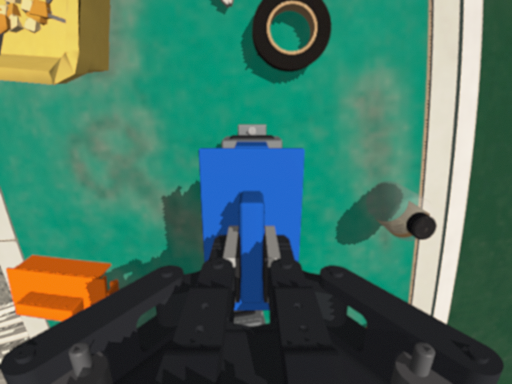

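The box's end at (252,140) shows past the cover, and its edge confirms the centre at (0.547,-0.030) and yaw 0.442. Lowering.

The manual's scale: shifts go in units of 25 mm and turns go in units of 0.25 rad. Converting my numbers, 0.02 m is 0.8, 0.01 m is 0.4.

```bash

python3 drive.py '{"moves": [[0.14, 0, 0.4, 0, 0, 0], [0.14, 0, 0.8, 0, 0, 0], [0.14, 0, 0.8, 0, 0, 0], [0.14, 0, 0.8, 0, 0, 0]]}'|grep -E 'tcp|wid'
python3 g.py bb,0,0,.130,1.571
```

```text
tcp_pos: [0.5475, -0.0301, 0.1663]
grip_width: 0.0105
bb,0,0,.130,1.571 [ 0.547  -0.0304] [-0.0001 -0.0005  0.0363] [-0.001 -0.001 -0.   ]
```

```bash

python3 drive.py '{"moves": [[0, 0, 0.6, 0, 0, 0], [0, 0, 1.08, 0, 0, 0], [0, 0, 1.36, 0, 0, 0], [0, 0, 1.48, 0, 0, 0], [0, 0, 1.48, 0, 0, 0]]}'|grep -E 'tcp|wid|contact'
python3 g.py bb,0,0,.130,1.571
python3 drive.py '{"moves": [[0, 0, 0.16, 0, 0, 0], [0, 0, 0.32, 0, 0, 0], [0, 0, 0.44, 0, 0, 0], [0, 0, 0.56, 0, 0, 0], [0, 0, 0.64, 0, 0, 0]]}'|grep -E 'tcp|wid|contact'
python3 drive.py '{"moves": [[0, 0, 0, 0, 0, 0], [0, 0, 0, 0, 0, 0]]}'|grep -E 'tcp|wid|contact'
python3 g.py bb,0,0,.117,1.571
```

```text
tcp_pos: [0.5475, -0.03, 0.1293]
contact_force: [0.6, -0.6, -0.1]
grip_width: 0.0103
bb,0,0,.130,1.571 [ 0.547  -0.0304] [-0.0001 -0.0006 -0.0007] [-0.001 -0.001 -0.   ]
tcp_pos: [0.5484, -0.0298, 0.1171]
contact_force: [-16.8, -2.0, 58.3]
grip_width: 0.0108
tcp_pos: [0.5484, -0.0298, 0.1172]
contact_force: [-10.7, -0.8, 36.4]
grip_width: 0.0103
bb,0,0,.117,1.571 [ 0.547  -0.0304] [ 0.     -0.0015  0.0002] [ 0.     0.003 -0.   ]
```

```bash

python3 drive.py '{"moves": [[0, 0, -0.1, 0, 0, 0], [0, 0, -0.1, 0, 0, 0]]}'|grep -E 'tcp|contact'
python3 drive.py '{"moves": [[0, 0, 0, 0, 0, 0], [0, 0, 0, 0, 0, 0], [0, 0, 0, 0, 0, 0]]}' .04 60|grep -E 'tcp|wid|contact'
python3 drive.py '{"moves": [[0, 0, -1.2, 0, 0, 0], [0, 0, -3, 0, 0, 0], [0, 0, -4.8, 0, 0, 0], [-1.6, 0, -4.8, 0, 0, 0], [-3.2, 0, -4.8, 0, 0, 0]]}'|grep tcp
python3 drive.py '{"moves": [[-1.6, 0, 0, 0, 0, 0], [-3.2, 0, 0, 0, 0, 0], [-3.2, 0, 0, 0, 0, 0], [-3.2, 0, 0, 0, 0, 0]]}'|grep tcp
python3 - <<'E'
from h import *
for n in("wrist","top"):
    p,d,c=shot(n);cv2.imwrite(f"pics/v6{n}.png",p)
    X,uv=cloud(c,d)
    for nm,(x,y) in(("bc",(.547,-.0304)),("oc",(.4405,-.1866))):
        for lo,hi in((.030,.047),(.048,.07)):
            s=(np.hypot(X[:,0]-x,X[:,1]-y)<.07)&(X[:,2]>lo)&(X[:,2]<hi)
            if s.sum()>20:print(n,nm,s.sum(),np.median(X[s][:,2]).round(4),[np.round(q,4) for q in rect(X[s])])
E
```

```text
tcp_pos: [0.5481, -0.0301, 0.1173]
contact_force: [-2.7, -0.8, 11.5]
tcp_pos: [0.5475, -0.0302, 0.1159]
contact_force: [0.5, -0.2, 0.5]
grip_width: 0.0405
tcp_pos: [0.583, -0.1023, 0.2384]
tcp_pos: [0.6159, -0.1758, 0.2355]
wrist bc 3450 0.0402 [array([ 0.5592, -0.0541]), array([55.1408, 48.4933]), np.float64(0.4273)]
wrist bc 472 0.0618 [array([ 0.5559, -0.0475]), array([18.8392, 12.5499]), np.float64(-1.0977)]
wrist oc 3962 0.0312 [array([ 0.4248, -0.2079]), array([95.3703, 55.5831]), np.float64(0.3534)]
wrist oc 812 0.0529 [array([ 0.4226, -0.2086]), array([56.2065, 13.2201]), np.float64(0.3556)]
top bc 884 0.039 [array([ 0.5463, -0.0318]), array([99.3712, 55.8675]), np.float64(-1.1125)]
top bc 152 0.0606 [array([ 0.5461, -0.0318]), array([54.286 , 12.0309]), np.float64(-1.1128)]
```

View pics/v6wrist.png

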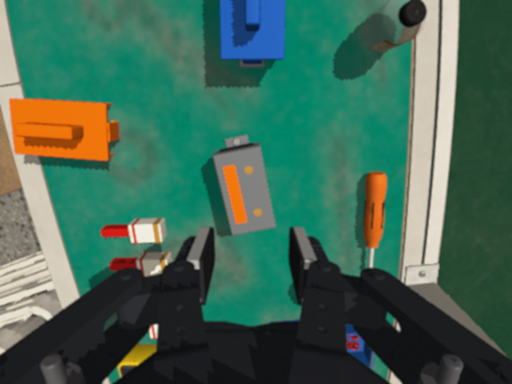

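The blue cover is home: its top is at z = 0.040. The orange cover has been knocked to about (0.423,-0.209), at pixel (60,130). I'll go and pick it up there.

```bash
sed -i 's/mm=(/oc=(.4226,-.2086,.3556),mm=(/' g.py; python3 g.py oc,0,0,.2
```

```text
oc,0,0,.2 [ 0.4226 -0.2086] [ 0.0508 -0.1895  0.0362] [-1.000e-03 -1.000e-03  1.658e+00]
```

In the tool's units: -0.19 m is -7.6, -0.16 m is -6.4, 0.7 rad is 2.8.

```bash

python3 drive.py '{"moves": [[0.4, -1.6, 0, 0, 0, 0.56], [0.8, -3.2, 0, 0, 0, 1.12], [1.2, -4.8, 0, 0, 0, 1.68], [1.6, -6.4, 0, 0, 0, 2.24], [2.04, -7.6, 0, 0, 0, 2.8]]}'|grep tcp
python3 drive.py '{"moves": [[0, 0, 0, 0, 0, 0.56], [0, 0, 0, 0, 0, 1.12], [0, 0, 0, 0, 0, 1.68], [0, 0, 0, 0, 0, 2.24], [0, 0, 0, 0, 0, 2.8]]}'|grep tcp
python3 drive.py '{"moves": [[0, 0, 0, 0, 0, 0.56], [0, 0, 0.6, 0, 0, 1.032], [0, 0, 1.2, 0, 0, 1.032], [0, 0, 1.2, 0, 0, 1.032]]}'|grep tcp
python3 g.py oc,0,0,.2
python3 - <<'E'
from h import *
p,d,c=shot("wrist");cv2.imwrite("pics/w7.png",p)
X,uv=cloud(c,d)
s=(np.hypot(X[:,0]-.4226,X[:,1]+.2086)<.08)&(X[:,2]>.046)&(X[:,2]<.06)
print(s.sum(),[np.round(q,4) for q in rect(X[s])])
E
```

```text
tcp_pos: [0.4197, -0.209, 0.2362]
tcp_pos: [0.4223, -0.2082, 0.2365]
tcp_pos: [0.4213, -0.2079, 0.2051]
oc,0,0,.2 [ 0.4226 -0.2086] [0.001  0.0011 0.0051] [-0.002  0.002  0.001]
1001 [array([ 0.422, -0.209]), array([55.8376, 12.6446]), np.float64(0.352)]
```

View pics/w7.png

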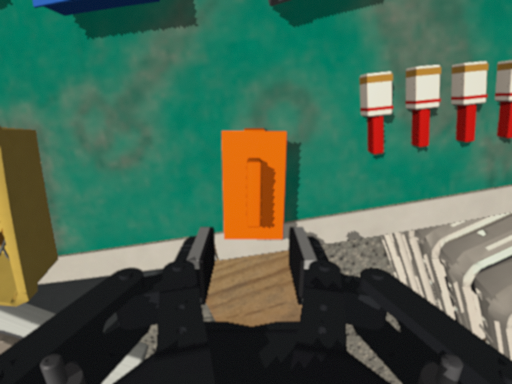

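```bash
sed -i 's/oc=(.4226,-.2086,.3556)/oc=(.4222,-.2088,.353)/' g.py
python3 drive.py '{"moves": [[0.04, 0.04, 1.2, 0, 0, 0], [0.04, 0.04, 2.4, 0, 0, 0], [0.04, 0.04, 3.2, 0, 0, 0], [0.04, 0.04, 3.2, 0, 0, 0], [0.04, 0.04, 3.2, 0, 0, 0]]}' .04|grep tcp
python3 g.py oc,0,0,.107
```

```text
tcp_pos: [0.4243, -0.21, 0.1273]
oc,0,0,.107 [ 0.4222 -0.2088] [-0.0015 -0.0019  0.0203] [ 0.    -0.001  0.002]
```

```bash

python3 drive.py '{"moves": [[-0.04, -0.04, 0.4, 0, 0, 0], [-0.06, -0.06, 0.64, 0, 0, 0], [-0.06, -0.06, 0.74, 0, 0, 0], [-0.06, -0.06, 0.74, 0, 0, 0]]}'|grep -E 'tcp|contact'
python3 drive.py '{"moves": [[0, 0, 0, 0, 0, 0], [0, 0, 0, 0, 0, 0], [0, 0, 0, 0, 0, 0], [0, 0, 0, 0, 0, 0], [0, 0, 0, 0, 0, 0]]}' 0 60|grep -E 'tcp|contact|wid'
python3 g.py oc,0,0,.107
python3 drive.py '{"moves": [[0, 0, -0.8, 0, 0, 0], [0, 0, -2, 0, 0, 0], [0, 0, -3.2, 0, 0, 0], [0, 0, -3.2, 0, 0, 0], [0, 0, -3.2, 0, 0, 0]]}'
python3 g.py ob,0,0,.187,1.571
```

```text
tcp_pos: [0.4217, -0.2094, 0.1077]
contact_force: [-0.0, 0.2, -0.3]
tcp_pos: [0.4221, -0.2096, 0.1083]
contact_force: [-0.6, -0.6, 6.1]
grip_width: 0.0107
oc,0,0,.107 [ 0.4222 -0.2088] [ 0.0004 -0.0007  0.0013] [ 0.001 -0.     0.001]
clock: 29.1
tcp_pos: [0.4217, -0.2097, 0.188]
orientation: [3.092, 0.552, 0.001]
contact_force: [0.3, 0.2, -2.1]
grip_width: 0.0104
gripper_force: 59.6
ob,0,0,.187,1.571 [ 0.614  -0.1886] [0.1877 0.0468 0.0011] [ 1.000e-03  0.000e+00 -1.858e+00]
```

```bash

python3 drive.py '{"moves": [[1.52, 0.4, 0, 0, 0, -0.56], [3.04, 0.8, 0, 0, 0, -1.12], [4.56, 1.16, 0, 0, 0, -1.68], [6.08, 1.52, 0, 0, 0, -2.24], [7.44, 1.88, 0, 0, 0, -2.8]]}'|grep -E 'tcp|wid'
python3 drive.py '{"moves": [[0, 0, 0, 0, 0, -0.56], [0, 0, 0, 0, 0, -1.12], [0, 0, 0, 0, 0, -1.68], [0, 0, 0, 0, 0, -2.24], [0, 0, 0, 0, 0, -2.8]]}'|grep -E 'tcp|wid'
python3 drive.py '{"moves": [[0, 0, 0, 0, 0, -0.56], [0, 0, 0, 0, 0, -1.12], [0, 0, 0, 0, 0, -1.68], [0, 0, 0, 0, 0, -1.824], [0, 0, 0, 0, 0, -1.824]]}'|grep -E 'tcp|wid'
python3 g.py ob,0,0,.187,1.571
python3 - <<'E'
from h import *
p,d,c=shot("wrist");cv2.imwrite("pics/w8.png",p)
X,uv=cloud(c,d)
s=(np.hypot(X[:,0]-.614,X[:,1]+.1886)<.06)&(X[:,2]>.031)&(X[:,2]<.045)
q=rect(X[s]);print(s.sum(),[np.round(v,4) for v in q])
b=.640;yd=np.array([-np.sin(b),np.cos(b)]);print("box centre",q[0]+yd*(q[1][1]/2000-.042))
E
```

```text
tcp_pos: [0.6134, -0.1884, 0.1856]
grip_width: 0.0103
tcp_pos: [0.6116, -0.1888, 0.1854]
grip_width: 0.0103
tcp_pos: [0.6116, -0.189, 0.1856]
grip_width: 0.0107
ob,0,0,.187,1.571 [ 0.614  -0.1886] [-0.0011  0.0021 -0.0014] [-0.001 -0.003 -0.001]
23 [array([ 0.5891, -0.1546]), array([43.3638,  0.3208]), np.float64(0.6426)]
box centre [ 0.61411239 -0.18816721]
```

View pics/w8.png

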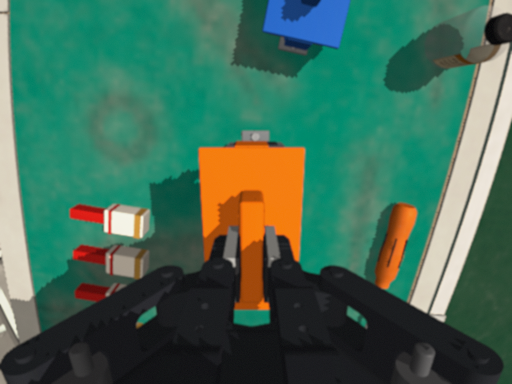

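The box edge just past the cover at (255,140) gives a box centre of (0.614,-0.188), in line. I'll adjust and lower.

```bash
sed -i 's/ob=(.614,-.1886,.640)/ob=(.6141,-.1884,.640)/' g.py
python3 drive.py '{"moves": [[-0.04, 0.072, 0.4, 0, 0, 0], [-0.04, 0.072, 0.8, 0, 0, 0], [-0.04, 0.072, 0.8, 0, 0, 0], [-0.04, 0.072, 0.8, 0, 0, 0]]}'|grep -E 'tcp|wid'
python3 g.py ob,0,0,.130,1.571
```

```text
tcp_pos: [0.6143, -0.1887, 0.1672]
grip_width: 0.0105
ob,0,0,.130,1.571 [ 0.6141 -0.1884] [0.0003 0.     0.0372] [-0.001 -0.001 -0.001]
```

```bash

python3 drive.py '{"moves": [[0, 0, 0.6, 0, 0, 0], [0, 0, 1.08, 0, 0, 0], [0, 0, 1.36, 0, 0, 0], [0, 0, 1.48, 0, 0, 0], [0, 0, 1.48, 0, 0, 0]]}'|grep -E 'tcp|wid|contact'
python3 g.py ob,0,0,.130,1.571
python3 drive.py '{"moves": [[0, 0, 0.16, 0, 0, 0], [0, 0, 0.32, 0, 0, 0], [0, 0, 0.44, 0, 0, 0], [0, 0, 0.56, 0, 0, 0], [0, 0, 0.62, 0, 0, 0]]}'|grep -E 'tcp|wid|contact'
python3 drive.py '{"moves": [[0, 0, 0, 0, 0, 0], [0, 0, 0, 0, 0, 0]]}'|grep -E 'tcp|wid|contact'
python3 g.py ob,0,0,.117,1.571
```

```text
tcp_pos: [0.6144, -0.1888, 0.1302]
contact_force: [0.4, 0.3, -0.5]
grip_width: 0.0105
ob,0,0,.130,1.571 [ 0.6141 -0.1884] [ 0.0005 -0.      0.0002] [-0.001 -0.001 -0.001]
tcp_pos: [0.6151, -0.1885, 0.1173]
contact_force: [-9.8, 0.5, 26.7]
grip_width: 0.0101
tcp_pos: [0.615, -0.1885, 0.1173]
contact_force: [-5.1, 1.2, 15.1]
grip_width: 0.0105
ob,0,0,.117,1.571 [ 0.6141 -0.1884] [ 0.0006 -0.0007  0.0003] [ 0.     0.001 -0.001]
```

Snapped home at z = 0.117. I'll release, retreat and verify.

```bash

python3 drive.py '{"moves": [[0, 0, -0.06, 0, 0, 0], [0, 0, -0.06, 0, 0, 0]]}'|grep -E 'tcp|contact'
python3 drive.py '{"moves": [[0, 0, 0, 0, 0, 0], [0, 0, 0, 0, 0, 0], [0, 0, 0, 0, 0, 0]]}' .04 60|grep -E 'tcp|wid|contact'
python3 drive.py '{"moves": [[0, 0, -1.2, 0, 0, 0], [0, 0, -3, 0, 0, 0], [0, 0, -4.8, 0, 0, 0], [-1.6, 0, -5.2, 0, 0, 0], [-3.2, 0, -5.2, 0, 0, 0]]}'|grep tcp
python3 drive.py '{"moves": [[-1.6, 0, -1.2, 0, 0, 0], [-3.2, 0, -2.4, 0, 0, 0], [-4.8, 0, -2.4, 0, 0, 0], [-5.6, 0, -2.4, 0, 0, 0], [-5.6, 0, -2.4, 0, 0, 0]]}'|grep tcp
python3 - <<'E'
from h import *
for n in("wrist","top"):
    p,d,c=shot(n);cv2.imwrite(f"pics/v9{n}.png",p)
    X,uv=cloud(c,d)
    for nm,(x,y) in(("bc",(.547,-.0304)),("oc",(.614,-.1884))):
        for lo,hi in((.030,.047),(.048,.07)):
            s=(np.hypot(X[:,0]-x,X[:,1]-y)<.07)&(X[:,2]>lo)&(X[:,2]<hi)
            if s.sum()>20:print(n,nm,s.sum(),np.median(X[s][:,2]).round(4),[np.round(q,4) for q in rect(X[s])])
E
```

```text
tcp_pos: [0.6147, -0.1888, 0.1174]
contact_force: [-1.6, 0.0, 6.5]
tcp_pos: [0.6144, -0.189, 0.1164]
contact_force: [0.4, -0.5, 0.7]
grip_width: 0.04
tcp_pos: [0.6641, -0.2531, 0.2508]
tcp_pos: [0.7462, -0.3686, 0.305]
wrist oc 455 0.04 [array([ 0.6421, -0.2257]), array([53.9796,  7.7265]), np.float64(0.6402)]
top bc 886 0.0391 [array([ 0.5464, -0.0319]), array([99.0683, 55.1511]), np.float64(-1.1166)]
top bc 150 0.0606 [array([ 0.5463, -0.032 ]), array([54.0775, 12.8187]), np.float64(-1.1205)]
top oc 883 0.0393 [array([ 0.6134, -0.1892]), array([100.6746,  55.5355]), np.float64(-0.9311)]
top oc 149 0.0606 [array([ 0.6133, -0.1894]), array([55.9477, 12.7829]), np.float64(-0.92)]
```

View pics/v9top.png

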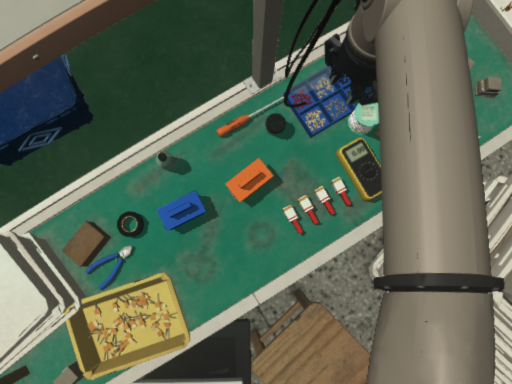

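View pics/v9wrist.png

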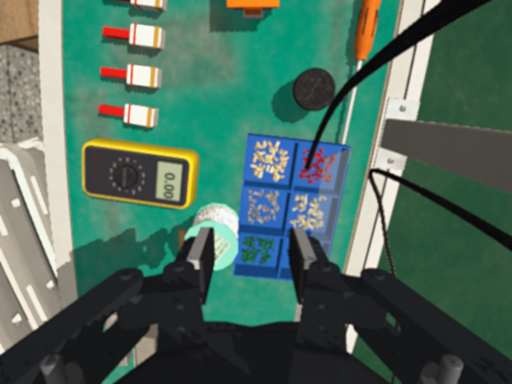

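Both covers are home (tops at about 0.040, centred within 1 mm). The four fuses are in a row beside an undisturbed meter. I'll back off from the hanging cable and hand in.

```bash

python3 drive.py '{"moves": [[1.6, 0, 0, 0, 0, 0], [3.2, 0, 0, 0, 0, 0], [4.8, 0, 0, 0, 0, 0], [4.8, 0, 0, 0, 0, 0], [4.8, 0, 0, 0, 0, 0]]}'
python3 -c "
from bench import r
print(r.hand_in())"
```

```text
clock: 34.35
tcp_pos: [0.6734, -0.2672, 0.3077]
orientation: [1.407, 2.809, -0.002]
contact_force: [0.2, -1.0, 0.7]
grip_width: 0.0401
gripper_force: 0.0
the job is handed in; nothing more can be done
None
```

The job is handed in at 34 s: all four fuses lie in a row left of the multimeter, and both covers measured fully home and centred on their boxes; `hand_in()` returned no verdict.

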